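Dial open the locked specimen cabinet

TASK

Unlock the small specimen cabinet and open it: with the drawer shut, turn its combination dial right (clockwise) to 3, then left to 0, then right to 2, stopping about a second on each number. Leave the dial on 2, pull the drawer out by its handle as far as it goes and let go. Do not knock the other things on the bench about.

Things in the scene. Friction and masses are not known exactly. Their poses are not given: they have to be found in the camera images.
- cabinet: Grey steel cabinet fixed to the bench, 220 mm deep, 200 mm wide, 110 mm high. Origin: on the bench straight below the dial's axis. Its x axis points from the drawer front to the back, z up; the front edge is at x = -0.150, the back at x = +0.070, the sides at y = +-0.100. On its top round the dial is a flat white plate, 140 mm across, 4 mm thick, with the number marks.
- zero_mark (a point): Middle of the broad red mark, number 0, on the white plate, 59 mm from the dial's axis towards the cabinet's +x. The plate bears 12 unlettered marks 30 degrees apart, numbered 0 to 11 clockwise (seen from above) like a clock face: 0 red, 3, 6 and 9 thick black, the rest thin black. Number 3 so lies on the cabinet's -y side.
- dial (a joint): Black dial's angle, rad: 0 with its white pointer on mark 0, growing clockwise seen from above; number n is at n x 0.5236. Starts between -0.5 and 0.8; stops at +-2.618. Turns stiffly (0.06 N m), stays where left. The lock frees the drawer only within about 0.2 of number 2; else it jams after 5 mm.
- dial_grip (a point): On the dial's upright axis at the height to grip, 150 mm above the bench. Dial: black disc 92 mm across, its upper face 125 mm above the bench; across its middle a bar grip 70 mm long, 18 mm thick, from the disc up to 161 mm above the bench. The bar lies along the white pointer (white line on bar and disc) and the point turns with it: x along the pointer, z up.
- drawer (a joint): How far the drawer is out, m: 0 shut, 0.100 at its stop. It slides along the cabinet's -x with about 2 N of friction and stays where it is left.
- drawer_handle (a point): Middle of the drawer's steel bar handle, moving with the drawer: a level round bar 11 mm thick, 120 mm long along the cabinet's y, 35 mm in front of the drawer's face (43 mm in front of the cabinet's front edge when shut), 88 mm above the bench, held by a thin stay 51 mm to either side. Clear below. Its x axis is the cabinet's.
- slide_case_mid (a point): Bystander, not to be disturbed: blue microscope-slide case, 100 x 80 x 34 mm, lying beside the cabinet. The point is its centre.
- marker_mid (a point): Bystander, not to be disturbed: marker pen, black with a blue cap, 130 mm long, 15 mm thick, lying behind the cabinet. The point is its centre.
- sharps_mid (a point): Bystander, not to be disturbed: yellow sharps tub with a red cap, 128 x 108 mm, 124 mm high. The point is its centre.
- tube_rack_mid (a point): Bystander, not to be disturbed: orange rack of capped sample tubes, 70 x 200 mm, 90 mm high. The point is its centre.
- dishes_mid (a point): Bystander, not to be disturbed: stack of round culture dishes, 90 mm across, 60 mm high. The point is its centre.
- wash_bottle_mid (a point): Bystander, not to be disturbed: white bottle with a red cap, 66 mm across, 170 mm high. The point is its centre.
- beaker_mid (a point): Bystander, not to be disturbed: glass beaker, 76 mm across, 95 mm high. The point is its centre.

How it is judged:
On the way, in this order (a step that is already met when the one before it is completed fails the run):
1. the dial rests on 3, drawer shut (value of joint dial between 1.431 and 1.711 rad and value of joint drawer below 0.012 m), for 0.3 s.
2. the dial rests on 0, drawer shut (value of joint dial between -0.14 and 0.14 rad and value of joint drawer below 0.012 m), for 0.3 s.
3. the dial rests on 2, drawer shut (value of joint dial between 0.907 and 1.187 rad and value of joint drawer below 0.012 m), for 0.3 s.
4. the drawer is pulled fully out (value of joint drawer above 0.088 m), for 0.2 s.
At the end, for the whole second after the job is handed in: The drawer is at rest at least 88 mm out of its 100 mm, the dial still on 2 within 0.2 rad, after resting 0.3 s within 0.14 rad of 3, 0 and 2 in that order with the drawer shut; no bystander has moved more than 30 mm (value of joint drawer above 0.088 m and velocity of joint drawer between -0.02 and 0.02 m/s and value of joint dial between 0.847 and 1.247 rad and distance of each of slide_case_mid, marker_mid, sharps_mid, tube_rack_mid, dishes_mid, wash_bottle_mid, beaker_mid from where it was at the start of the episode below 0.03 m); the robot touches nothing.
It fails at once if a bystander is knocked about (moved over 30 mm) (distance of any of slide_case_mid, marker_mid, sharps_mid, tube_rack_mid, dishes_mid, wash_bottle_mid, beaker_mid from where it was at the start of the episode above 0.03 m).
It also fails if it takes over 72 s, if anything falls off the work surface, if the arm or the gripper's body presses on something with over 40 N, if the wrist force passes 120 N, or if a joint passes its speed limit or range.

ROBOT

A 6-joint arm with a two-finger parallel gripper is mounted at the origin on the work surface. World frame = base frame: x ahead of the robot, y to its left, z up, the work surface at z = 0. Lengths are in m, angles in rad, forces in N, time in s.
With the tool pointing down it reaches from about 0.375 to 0.9 m from the base axis. Payload 3.1 kg.
Tool frame: the origin (TCP) lies midway between the tips of the shut fingers; the grasp point (between the pads) lies 19 mm behind it (manip.grasp_offset is the distance from the TCP to the grasp point, in m); z points along the fingers, y is the line along which they close (so a half turn about z gives the same grasp; the last joint's range is limited). The gripper opens to 85 mm and grips with 20 to 120 N. Pads are 22 mm wide; open, the fingers measure 114 mm over their backs; the gripper's body (76 mm by 85 mm) begins 54 mm behind the grasp point. The pads swing forward as they close: fully open they stand 13 mm farther back than shut.
Start: joints at [1.022, 0.527, 1.433, -0, 1.181, -0.178], TCP at [0.226, 0.583, 0.231] pointing down, gripper open.
Joint ranges: [-3.08, 3.08], [-0.75, 2.2], [0.22, 2.44], [-1.43, 4.57], [0, 2.65], [-2.85, 2.85]. Speed limits (rad/s): [2.79, 2.79, 3.14, 3.14, 3.14, 3.14].

INTERFACE

Orientations are given as a unit quaternion [x, y, z, w].
In Python, from station import sensors, cams, order, manip gives the robot as it stands.
- The arm moves only by the tool move_arm, never from a script. Its argument "targets" is a list of rows, each an object of numbers: "dx", "dy", "dz": the shift along the world's x, y, z normalised to -1 to 1, where 1 is 25 mm; "rx", "ry", "rz": the turn, a rotation vector about the world's x, y, z normalised to -1 to 1, where 1 is 30 degrees. A call has exactly 10 rows; each row shifts and turns the commanded pose from where the row before left it; what a row does not reach is not made up. A row lasts 1/8 s, in which the tool goes at most 62.5 mm and 10.7 degrees, less where a joint would pass 70% of its speed; a pose out of reach is approached as far as the arm can. A call with a number of a shift or a turn outside -1 to 1 is refused whole. A call with a gripper value outside its range is refused whole. "claw" is the opening in per cent of the stroke, from 0 (shut) to 100 (fully open), set as the call begins (left out, the last holds). The fingers move at their own pace and stop on an object; "newtons" is the grip in N (left out, the last holds). Time passes only in rows, so rows that do not move let the fingers close, or fill a call up. It gives the time, the measured TCP pose, the force, the opening and the grip force at its end, in the units of the state.
- sensors.sense(): the state, without advancing time (a new reading comes with each control period).
- cams.snapshot(name): name is "side" or "top"; returns the picture (400x640x3 uint8, red, green, blue); there is no depth.
- cams.camera_model(name): a dict with "fx", "fy", "cx", "cy" (pixels), "distortion" ([k1, k2, p1, p2, k3] as OpenCV has them; the pictures are not rectified), "extrinsics" (4x4, takes a point from world to camera coordinates). Camera axes: x right, y down, z forward; pixel columns grow to the right and rows downward; lengths in m; the calibration is good to about 2 mm. A picture is of the moment at which its call begins. camera_model takes no time and is no camera call.
- order.sign_off(): hands the job in; it is judged then, once.
The state is a dict: "t": time; "q": joint angles; "qd": joint speeds; "tau": joint torques, N m; "tcp_pos": TCP position; "tool_rot": TCP orientation; "force": force on the tool from outside, world axes, zero at the start; "ft_torque": the same for the moment, N m; "finger_gap": opening from 0.0 (shut) to 1.0 (fully open); "gripper_force": force on a finger pad.
Only numpy, scipy, OpenCV 4.12 (cv2) and the standard library are available. Lean on these libraries where they do the work, as an engineer would, in place of code of your own. Each camera call takes 0.05 s, during which the arm holds its last target. There are 200 camera calls.

## Working session

There is one attempt and no reset: what is moved stays moved. The work goes in short steps, Python scripts to look and compute and a tool call to move; the robot and the scene stay as the last step left them, time stands still between calls to the robot, and variables do not carry over. Pictures are saved under pics/ and viewed, at most 10 in all, crops included, and the job is handed in when it is done.

Besides the shell and the picture viewer there is one more tool, called after "Request:" as name([rows], argument=value, ...), one row to a line, values as JSON. move_arm: Moves the arm, as the interface text tells. Scaled input: -1 to 1 covers 25 mm each way for a shift and 30 degrees each way for a turn. Its arguments: {"type":"object","properties":{"targets":{"type":"array"},"claw":{"type":"number"},"newtons":{"type":"number"}},"required":["targets"]}

```bash
mkdir -p pics; ls
python3 - <<'E'
from station import sensors, cams, order, manip
import cv2
for n in ("top","side"):
    im=cams.snapshot(n); cv2.imwrite(f"pics/{n}0.png",im[:,:,::-1])
    m=cams.camera_model(n); print(n,m)
s=sensors.sense(); print(s); print(manip.grasp_offset)
E
```

```text
pics
top {'fx': 476.2635877519948, 'fy': 476.2635877519948, 'cx': 324.6113228890703, 'cy': 200.5042129621342, 'distortion': array([0.02132131, 0.        , 0.        , 0.        , 0.        ]), 'extrinsics': array([[ 4.74416960e-04, -9.99963865e-01,  8.48786546e-03,
        -1.77926976e-02],
       [-9.98063511e-01, -1.00143776e-03, -6.21950613e-02,
         5.26768695e-01],
       [ 6.22013139e-02, -8.44192240e-03, -9.98027921e-01,
         1.46461826e+00],
       [ 0.00000000e+00,  0.00000000e+00,  0.00000000e+00,
         1.00000000e+00]])}
side {'fx': 390.6867110191849, 'fy': 390.6867110191849, 'cx': 324.9507393742701, 'cy': 195.14991801131194, 'distortion': array([-0.07573041,  0.        ,  0.        ,  0.        ,  0.        ]), 'extrinsics': array([[ 0.99940482, -0.03444341, -0.00191148, -0.52040183],
       [-0.02259346, -0.61168318, -0.79078014,  0.1057555 ],
       [ 0.02606795,  0.79035267, -0.61209731,  1.47222351],
       [ 0.        ,  0.        ,  0.        ,  1.        ]])}
{'t': 0.1, 'q': array([ 1.02148579e+00,  5.28382646e-01,  1.43377455e+00, -4.48804780e-06,
        1.18140994e+00, -1.78504971e-01]), 'qd': array([ 0.00105596, -0.00254578, -0.0036602 ,  0.00197375,  0.00026447,
        0.00012567]), 'tau': array([ 5.98053539e-04, -4.43305600e+01, -1.78587896e+01, -2.14463271e-04,
        3.84818064e-03, -9.68753909e-06]), 'tcp_pos': array([0.22611268, 0.58197127, 0.23042556]), 'tool_rot': array([ 1.84341501e-01,  9.82861758e-01, -9.23326796e-04, -3.49447641e-04]), 'force': array([ 0.97029119, -0.66692372, -0.5633829 ]), 'ft_torque': array([0.03313402, 0.02592103, 0.05132208]), 'gripper_force': 0.0, 'finger_gap': 0.9974126145792767}
0.0187
```

View pics/top0.png

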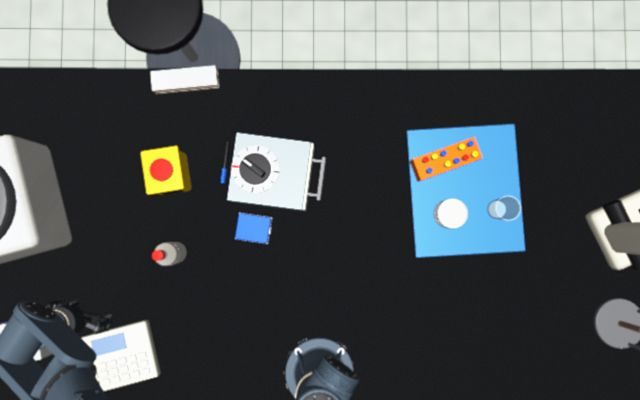

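View pics/side0.png

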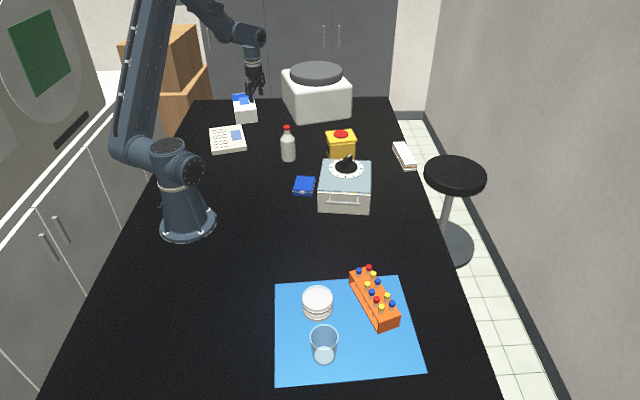

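The top view shows the cabinet at about (272,170). Its dial is at (257,170), the red mark at (235,167) and the handle at (318,180). The blue case is at (254,228) and the tub at (163,170). The side view shows the dial at (346,167) and the handle at (344,202).

```bash
cat > h.py <<'E'
import numpy as np, cv2
from station import sensors, cams, order, manip
def ray(n,uv):
    m=cams.camera_model(n); K=np.array([[m['fx'],0,m['cx']],[0,m['fy'],m['cy']],[0,0,1]])
    p=cv2.undistortPoints(np.array([[uv]],float),K,m['distortion'])[0,0]
    E=m['extrinsics']; R,t=E[:3,:3],E[:3,3]; d=R.T@np.array([p[0],p[1],1]); return -R.T@t,d/np.linalg.norm(d)
def plane(n,uv,z):
    c,d=ray(n,uv); return c+d*(z-c[2])/d[2]
def tri(a,b):
    c1,d1=ray('top',a); c2,d2=ray('side',b)
    s=np.linalg.lstsq(np.stack([d1,-d2],1),c2-c1,rcond=None)[0]
    p,q=c1+s[0]*d1,c2+s[1]*d2; return (p+q)/2,np.linalg.norm(p-q)
E
python3 - <<'E'
import cv2,numpy as np
a=cv2.imread('pics/top0.png');b=cv2.imread('pics/side0.png')
A=cv2.resize(a[125:215,215:335],None,fx=6,fy=6,interpolation=cv2.INTER_CUBIC)
B=cv2.resize(b[148:222,305:385],None,fx=7,fy=7,interpolation=cv2.INTER_CUBIC)
cv2.imwrite('pics/ta.png',A);cv2.imwrite('pics/sb.png',B)
E
```

```text
(no output)
```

View pics/ta.png

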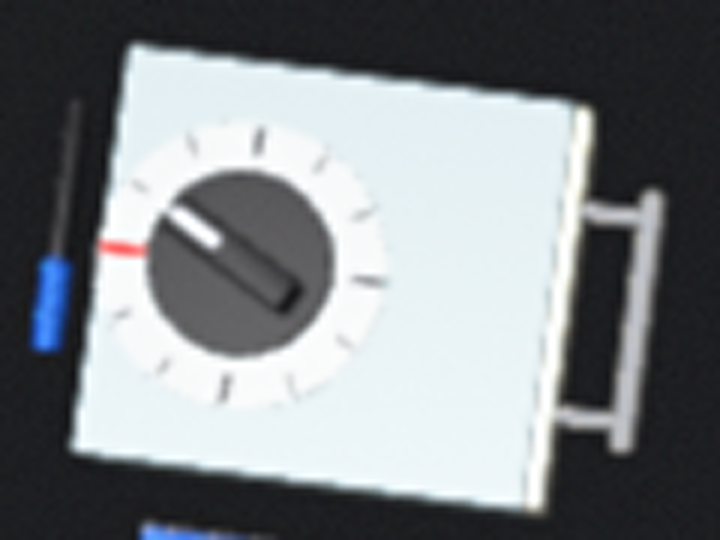

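View pics/sb.png

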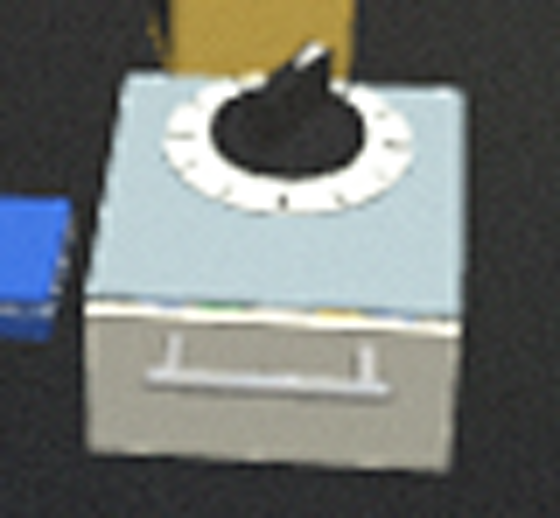

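The top crop shows marks 0, 3, 6 and 9 at crop pixels (122,250), (258,140), (368,281) and (225,390). The pointer sits at about 1 and the handle bar runs (655,195) to (622,448). The side crop shows marks 3, 9 and 6 at (390,145), (180,135) and (283,202), with the handle at (147,378) to (388,388).

Run:
```python
from h import *
np.set_printoptions(precision=4,suppress=True)
T=lambda X,Y:np.array([(X+.5)/6-.5+215,(Y+.5)/6-.5+125]); S=lambda X,Y:np.array([(X+.5)/7-.5+305,(Y+.5)/7-.5+148])
for n,a,b in [('3',(258,140),(390,145)),('9',(225,390),(180,135)),('6',(368,281),(283,202)),('hR',(655,195),(388,388)),('hL',(622,448),(147,378))]:
    print(n,*tri(T(*a),S(*b)))
M={k:plane('top',T(*v),.114)[:2] for k,v in {'0':(122,250),'3':(258,140),'6':(368,281),'9':(225,390)}.items()}
c=sum(M.values())/4; print('centre',c)
v=M['0']-M['6'];w=M['9']-M['3']
print('yaw',np.degrees([np.arctan2(v[1],v[0]),np.arctan2(w[1],w[0])-np.pi/2]),np.linalg.norm(v),np.linalg.norm(w))
h=[plane('top',T(*p),.088)[:2] for p in((655,195),(622,448))];hm=sum(h)/2;d=h[1]-h[0]
print('handle',hm,np.degrees(np.arctan2(d[1],d[0]))-90,np.linalg.norm(d))
yaw=np.arctan2(v[1],v[0]);print('pred handle',c-.193*np.array([np.cos(yaw),np.sin(yaw)]))
p1=plane('top',T(172,205),.161);p2=plane('top',T(292,290),.161);print('bar',p1,p2,np.degrees(np.arctan2(*(p1-p2)[[1,0]])), (p1+p2)/2)
im=cams.snapshot('top');hsv=cv2.cvtColor(im,cv2.COLOR_RGB2HSV)
for nm,lo,hi,z,box in [('case',(100,120,80),(125,255,255),.034,(225,205,280,250)),('pen',(100,120,60),(125,255,255),.0075,(215,160,230,190)),('tub',(20,120,100),(35,255,255),.1,(130,140,200,200))]:
    x0,y0,x1,y1=box;m=cv2.inRange(hsv,lo,hi)[y0:y1,x0:x1];pts=cv2.findNonZero(m);r=cv2.minAreaRect(pts)
    print(nm,[plane('top',q+[x0,y0],z)[:2] for q in cv2.boxPoints(r)])
```

```text
3 [0.6716 0.1794 0.1123] 0.005906912138042029
9 [0.5508 0.1943 0.1119] 0.0033373399287872857
6 [0.6045 0.1255 0.1116] 0.002455783905889464
hR [ 0.6498 -0.0141  0.0902] 0.003231218047648649
hL [0.5246 0.002  0.0875] 0.002827445248845524
centre [0.6131 0.1858]
yaw [82.8808 83.0582] 0.12018046628928478 0.12295880565728502
handle [ 0.5889 -0.0061] 82.6575945059642 0.12679370213039506
pred handle [ 0.5892 -0.0058]
bar [0.6353 0.2129 0.161 ] [0.5953 0.1564 0.161 ] 54.7191471559413 [0.6153 0.1846 0.161 ]
case [array([0.4078, 0.2605]), array([0.492 , 0.2483]), array([0.4761, 0.1472]), array([0.392 , 0.1598])]
pen [array([0.6322, 0.3103]), array([0.6322, 0.2916]), array([0.5819, 0.291 ]), array([0.5818, 0.3096])]
tub [array([0.6689, 0.528 ]), array([0.6888, 0.3994]), array([0.5541, 0.3774]), array([0.5347, 0.5053])]
```

Request:
move_arm([
  {"dx": 0.77, "dy": -0.79, "rz": -0.174},
  {"dx": 0.77, "dy": -0.79, "rz": -0.174},
  {"dx": 0.77, "dy": -0.79, "rz": -0.174},
  {"dx": 0.77, "dy": -0.79, "rz": -0.174},
  {"dx": 0.77, "dy": -0.79, "rz": -0.174},
  {"dx": 0.77, "dy": -0.79, "rz": -0.174},
  {"dx": 0.77, "dy": -0.79, "rz": -0.174},
  {"dx": 0.77, "dy": -0.79, "rz": -0.174},
  {"dx": 0.77, "dy": -0.79, "rz": -0.174},
  {"dx": 0.77, "dy": -0.79, "rz": -0.174},
], claw=100, newtons=25)

```text
schema error: expected keys dx, dy, dz, rx, ry, rz
```

Request:
move_arm([
  {"dx": 0.77, "dy": -0.79, "rz": -0.174},
  {"dx": 0.77, "dy": -0.79, "rz": -0.174},
  {"dx": 0.77, "dy": -0.79, "rz": -0.174},
  {"dx": 0.77, "dy": -0.79, "rz": -0.174},
  {"dx": 0.77, "dy": -0.79, "rz": -0.174},
  {"dx": 0.77, "dy": -0.79, "rz": -0.174},
  {"dx": 0.77, "dy": -0.79, "rz": -0.174},
  {"dx": 0.77, "dy": -0.79, "rz": -0.174},
  {"dx": 0.77, "dy": -0.79, "rz": -0.174},
  {"dx": 0.77, "dy": -0.79, "rz": -0.174},
])

```text
schema error: expected keys dx, dy, dz, rx, ry, rz
```

```bash
cat >> h.py <<'E'
def st():
    from scipy.spatial.transform import Rotation as Ro
    s=sensors.sense();R=Ro.from_quat(s['tool_rot']).as_matrix()
    print('t',round(s['t'],2),'tcp',s['tcp_pos'].round(4),'yyaw',round(np.degrees(np.arctan2(R[1,1],R[0,1])),2),'z',R[:,2].round(3),'F',s['force'].round(1),'M',s['ft_torque'].round(2),'gap',round(s['finger_gap'],3),'gf',round(s['gripper_force'],1),'q',s['q'].round(2))
E
python3 - <<'E'
from h import *
st()
im=cams.snapshot('side');cv2.imwrite('pics/s1.png',cv2.resize(im[60:230,260:430,::-1],None,fx=3.5,fy=3.5,interpolation=cv2.INTER_CUBIC))
E
```

```text
t 0.15 tcp [0.2261 0.5821 0.2306] yyaw 68.76 z [-0.001 -0.001 -1.   ] F [-0.8 -0.5 -0.5] M [-0.06 -0.   -0.03] gap 0.998 gf 0.0 q [ 1.02  0.53  1.43  0.    1.18 -0.18]
```

View pics/s1.png

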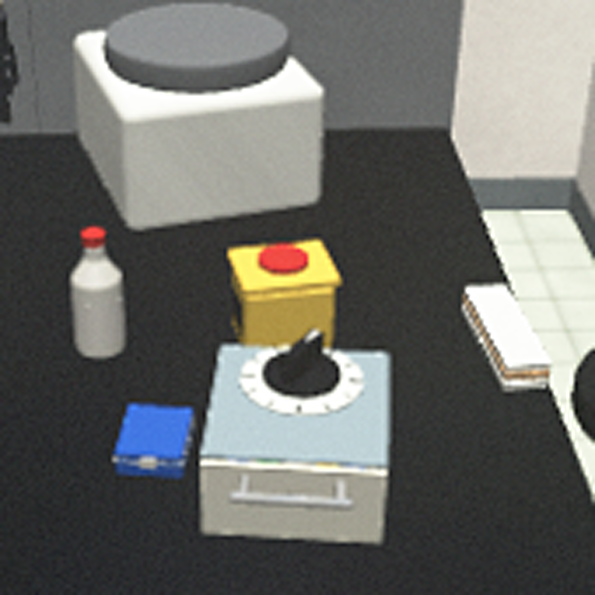

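The move calls were refused because every row needs all six keys, so the arm hasn't moved. The picture shows the scene unchanged, with the cabinet dial at crop pixel (302,370).

Request:
move_arm([
  {"dx": 0.77, "dy": -0.79, "dz": 0, "rx": 0, "ry": 0, "rz": -0.174},
  {"dx": 0.77, "dy": -0.79, "dz": 0, "rx": 0, "ry": 0, "rz": -0.174},
  {"dx": 0.77, "dy": -0.79, "dz": 0, "rx": 0, "ry": 0, "rz": -0.174},
  {"dx": 0.77, "dy": -0.79, "dz": 0, "rx": 0, "ry": 0, "rz": -0.174},
  {"dx": 0.77, "dy": -0.79, "dz": 0, "rx": 0, "ry": 0, "rz": -0.174},
  {"dx": 0.77, "dy": -0.79, "dz": 0, "rx": 0, "ry": 0, "rz": -0.174},
  {"dx": 0.77, "dy": -0.79, "dz": 0, "rx": 0, "ry": 0, "rz": -0.174},
  {"dx": 0.77, "dy": -0.79, "dz": 0, "rx": 0, "ry": 0, "rz": -0.174},
  {"dx": 0.77, "dy": -0.79, "dz": 0, "rx": 0, "ry": 0, "rz": -0.174},
  {"dx": 0.77, "dy": -0.79, "dz": 0, "rx": 0, "ry": 0, "rz": -0.174},
], claw=100, newtons=25)

```text
t: 1.45
tcp_pos: [0.4194, 0.3843, 0.2312]
tool_rot: [0.599, 0.801, -0.0, -0.0]
force: [-0.2, -0.3, 0.1]
finger_gap: 1.002
gripper_force: 0.0
```

Request:
move_arm([
  {"dx": 0.77, "dy": -0.79, "dz": 0, "rx": 0, "ry": 0, "rz": -0.174},
  {"dx": 0.77, "dy": -0.79, "dz": 0, "rx": 0, "ry": 0, "rz": -0.174},
  {"dx": 0.77, "dy": -0.79, "dz": 0, "rx": 0, "ry": 0, "rz": -0.174},
  {"dx": 0.77, "dy": -0.79, "dz": 0, "rx": 0, "ry": 0, "rz": -0.174},
  {"dx": 0.77, "dy": -0.79, "dz": 0, "rx": 0, "ry": 0, "rz": -0.174},
  {"dx": 0.77, "dy": -0.79, "dz": 0, "rx": 0, "ry": 0, "rz": -0.174},
  {"dx": 0.77, "dy": -0.79, "dz": 0, "rx": 0, "ry": 0, "rz": -0.174},
  {"dx": 0.77, "dy": -0.79, "dz": 0, "rx": 0, "ry": 0, "rz": -0.174},
  {"dx": 0.77, "dy": -0.79, "dz": 0, "rx": 0, "ry": 0, "rz": -0.174},
  {"dx": 0.77, "dy": -0.79, "dz": 0, "rx": 0, "ry": 0, "rz": -0.174},
])

```text
t: 2.7
tcp_pos: [0.6118, 0.1868, 0.231]
tool_rot: [0.89, 0.455, -0.0, -0.0]
force: [-0.4, 0.7, 0.5]
finger_gap: 1.001
gripper_force: 0.0
```

Run:
```python
from h import *
st()
im=cams.snapshot('side');cv2.imwrite('pics/s2.png',cv2.resize(im[60:230,260:430,::-1],None,fx=3.5,fy=3.5,interpolation=cv2.INTER_CUBIC))
st()
```

```text
t 2.7 tcp [0.6118 0.1868 0.231 ] yyaw -35.82 z [-0.001 -0.    -1.   ] F [-0.4  0.7  0.5] M [-0.03 -0.04 -0.02] gap 1.001 gf 0.0 q [0.12 0.55 1.39 0.   1.2  0.75]
t 2.75 tcp [0.615  0.1839 0.2311] yyaw -36.06 z [ 0.003 -0.002 -1.   ] F [ 2.6 -1.1  0.6] M [-0.06 -0.09  0.01] gap 1.002 gf 0.0 q [ 0.12  0.55  1.39 -0.    1.2   0.75]
```

View pics/s2.png

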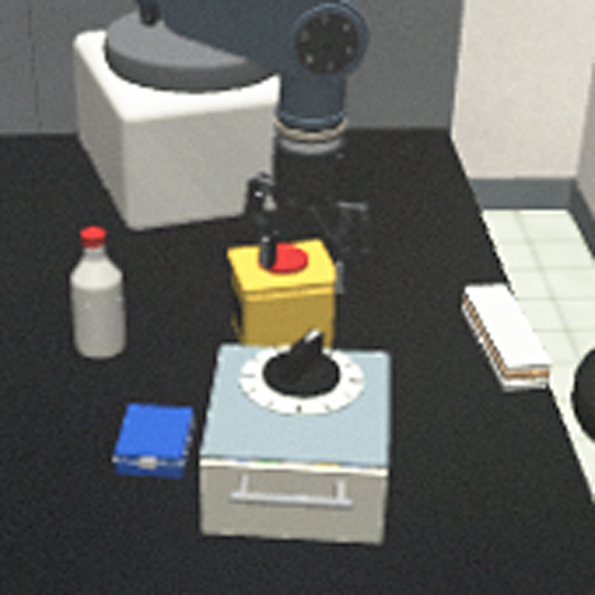

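The gripper hangs squarely over the dial, with its fingers on either side of the bar. I'll descend and grip.

Request:
move_arm([
  {"dx": 0, "dy": 0.04, "dz": -0.49, "rx": 0, "ry": 0, "rz": 0},
  {"dx": 0, "dy": 0, "dz": -0.49, "rx": 0, "ry": 0, "rz": 0},
  {"dx": 0, "dy": 0, "dz": -0.49, "rx": 0, "ry": 0, "rz": 0},
  {"dx": 0, "dy": 0, "dz": -0.49, "rx": 0, "ry": 0, "rz": 0},
  {"dx": 0, "dy": 0, "dz": -0.49, "rx": 0, "ry": 0, "rz": 0},
  {"dx": 0, "dy": 0, "dz": -0.49, "rx": 0, "ry": 0, "rz": 0},
  {"dx": 0, "dy": 0, "dz": -0.49, "rx": 0, "ry": 0, "rz": 0},
  {"dx": 0, "dy": 0, "dz": -0.49, "rx": 0, "ry": 0, "rz": 0},
  {"dx": 0, "dy": 0, "dz": 0, "rx": 0, "ry": 0, "rz": 0},
  {"dx": 0, "dy": 0, "dz": 0, "rx": 0, "ry": 0, "rz": 0},
])

```text
t: 4.0
tcp_pos: [0.6118, 0.1885, 0.1335]
tool_rot: [0.89, 0.457, 0.0, 0.0]
force: [-0.3, -0.0, 0.7]
finger_gap: 1.0
gripper_force: 0.0
```

Request:
move_arm([
  {"dx": 0, "dy": 0, "dz": 0, "rx": 0, "ry": 0, "rz": 0},
  {"dx": 0, "dy": 0, "dz": 0, "rx": 0, "ry": 0, "rz": 0},
  {"dx": 0, "dy": 0, "dz": 0, "rx": 0, "ry": 0, "rz": 0},
  {"dx": 0, "dy": 0, "dz": 0, "rx": 0, "ry": 0, "rz": 0},
  {"dx": 0, "dy": 0, "dz": 0, "rx": 0, "ry": 0, "rz": 0},
  {"dx": 0, "dy": 0, "dz": 0, "rx": 0, "ry": 0, "rz": 0},
  {"dx": 0, "dy": 0, "dz": 0, "rx": 0, "ry": 0, "rz": 0},
  {"dx": 0, "dy": 0, "dz": 0, "rx": 0, "ry": 0, "rz": 0},
  {"dx": 0, "dy": 0, "dz": 0, "rx": 0, "ry": 0, "rz": 0},
  {"dx": 0, "dy": 0, "dz": 0, "rx": 0, "ry": 0, "rz": 0},
], claw=0, newtons=25)

```text
t: 5.25
tcp_pos: [0.6129, 0.1879, 0.1338]
tool_rot: [0.89, 0.457, 0.001, 0.001]
force: [4.1, -3.4, 0.0]
finger_gap: 0.208
gripper_force: 30.5
```

```bash
python3 -c "
from h import *
st()"
```

```text
t 5.25 tcp [0.6129 0.1879 0.1338] yyaw -35.64 z [ 0.003 -0.001 -1.   ] F [ 4.1 -3.4  0. ] M [-0.45 -0.56  0.05] gap 0.208 gf 30.5 q [ 0.12  0.66  1.48 -0.    1.    0.75]
```

Request:
move_arm([
  {"dx": 0.04, "dy": -0.04, "dz": 0, "rx": 0, "ry": 0, "rz": -0.205},
  {"dx": 0, "dy": 0, "dz": 0, "rx": 0, "ry": 0, "rz": -0.205},
  {"dx": 0, "dy": 0, "dz": 0, "rx": 0, "ry": 0, "rz": -0.205},
  {"dx": 0, "dy": 0, "dz": 0, "rx": 0, "ry": 0, "rz": -0.205},
  {"dx": 0, "dy": 0, "dz": 0, "rx": 0, "ry": 0, "rz": -0.205},
  {"dx": 0, "dy": 0, "dz": 0, "rx": 0, "ry": 0, "rz": -0.205},
  {"dx": 0, "dy": 0, "dz": 0, "rx": 0, "ry": 0, "rz": -0.205},
  {"dx": 0, "dy": 0, "dz": 0, "rx": 0, "ry": 0, "rz": -0.205},
  {"dx": 0, "dy": 0, "dz": 0, "rx": 0, "ry": 0, "rz": -0.205},
  {"dx": 0, "dy": 0, "dz": 0, "rx": 0, "ry": 0, "rz": -0.205},
])

```text
t: 6.5
tcp_pos: [0.6135, 0.1866, 0.1338]
tool_rot: [0.998, -0.064, 0.001, 0.001]
force: [2.8, -3.9, 1.9]
finger_gap: 0.207
gripper_force: 30.6
```

```bash
python3 -c "
from h import *
cams.snapshot('side');st()
im=cams.snapshot('side');cv2.imwrite('pics/s3.png',cv2.resize(im[130:220,300:390,::-1],None,fx=6,fy=6,interpolation=cv2.INTER_CUBIC))"
```

```text
t 6.55 tcp [0.6136 0.1865 0.1338] yyaw -97.49 z [ 0.002 -0.001 -1.   ] F [ 4.2 -5.6  1.4] M [-0.7  -0.51 -0.05] gap 0.206 gf 30.6 q [ 0.12  0.66  1.48 -0.    1.    1.82]
```

View pics/s3.png

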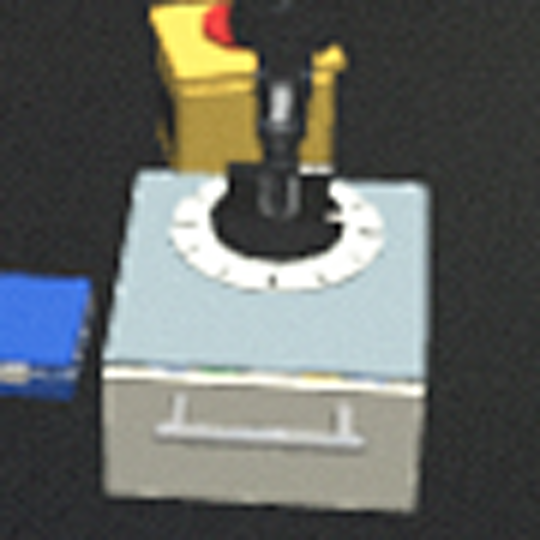

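The white pointer line on the disc points right at (337,217), towards mark 3. I'll dwell there, then turn left to 0 and dwell again.

Request:
move_arm([
  {"dx": 0, "dy": 0, "dz": 0, "rx": 0, "ry": 0, "rz": 0},
  {"dx": 0, "dy": 0, "dz": 0, "rx": 0, "ry": 0, "rz": 0},
  {"dx": 0, "dy": 0, "dz": 0, "rx": 0, "ry": 0, "rz": 0},
  {"dx": 0, "dy": 0, "dz": 0, "rx": 0, "ry": 0, "rz": 0},
  {"dx": 0, "dy": 0, "dz": 0, "rx": 0, "ry": 0, "rz": 0},
  {"dx": 0, "dy": 0, "dz": 0, "rx": 0, "ry": 0, "rz": 0},
  {"dx": 0, "dy": 0, "dz": 0, "rx": 0, "ry": 0, "rz": 0},
  {"dx": 0, "dy": 0, "dz": 0, "rx": 0, "ry": 0, "rz": 0},
  {"dx": 0, "dy": 0, "dz": 0, "rx": 0, "ry": 0, "rz": 0},
  {"dx": 0, "dy": 0, "dz": 0, "rx": 0, "ry": 0, "rz": 0},
])

```text
t: 7.85
tcp_pos: [0.6135, 0.1865, 0.1338]
tool_rot: [0.998, -0.062, 0.001, 0.001]
force: [3.3, -4.5, 1.3]
finger_gap: 0.203
gripper_force: 30.6
```

Request:
move_arm([
  {"dx": 0, "dy": 0, "dz": 0, "rx": 0, "ry": 0, "rz": 0.301},
  {"dx": 0, "dy": 0, "dz": 0, "rx": 0, "ry": 0, "rz": 0.301},
  {"dx": 0, "dy": 0, "dz": 0, "rx": 0, "ry": 0, "rz": 0.301},
  {"dx": 0, "dy": 0, "dz": 0, "rx": 0, "ry": 0, "rz": 0.301},
  {"dx": 0, "dy": 0, "dz": 0, "rx": 0, "ry": 0, "rz": 0.301},
  {"dx": 0, "dy": 0, "dz": 0, "rx": 0, "ry": 0, "rz": 0.301},
  {"dx": 0, "dy": 0, "dz": 0, "rx": 0, "ry": 0, "rz": 0.301},
  {"dx": 0, "dy": 0, "dz": 0, "rx": 0, "ry": 0, "rz": 0.301},
  {"dx": 0, "dy": 0, "dz": 0, "rx": 0, "ry": 0, "rz": 0.301},
  {"dx": 0, "dy": 0, "dz": 0, "rx": 0, "ry": 0, "rz": 0.301},
])

```text
t: 9.1
tcp_pos: [0.6123, 0.1881, 0.1338]
tool_rot: [0.747, 0.665, 0.0, -0.0]
force: [1.0, -0.6, 2.7]
finger_gap: 0.2
gripper_force: 30.8
```

Request:
move_arm([
  {"dx": 0, "dy": 0, "dz": 0, "rx": 0, "ry": 0, "rz": 0},
  {"dx": 0, "dy": 0, "dz": 0, "rx": 0, "ry": 0, "rz": 0},
  {"dx": 0, "dy": 0, "dz": 0, "rx": 0, "ry": 0, "rz": 0},
  {"dx": 0, "dy": 0, "dz": 0, "rx": 0, "ry": 0, "rz": 0},
  {"dx": 0, "dy": 0, "dz": 0, "rx": 0, "ry": 0, "rz": 0},
  {"dx": 0, "dy": 0, "dz": 0, "rx": 0, "ry": 0, "rz": 0},
  {"dx": 0, "dy": 0, "dz": 0, "rx": 0, "ry": 0, "rz": 0},
  {"dx": 0, "dy": 0, "dz": 0, "rx": 0, "ry": 0, "rz": 0},
  {"dx": 0, "dy": 0, "dz": 0, "rx": 0, "ry": 0, "rz": 0},
  {"dx": 0, "dy": 0, "dz": 0, "rx": 0, "ry": 0, "rz": 0},
])

```text
t: 10.35
tcp_pos: [0.6123, 0.188, 0.1338]
tool_rot: [0.749, 0.663, 0.0, -0.0]
force: [-0.5, 1.0, 4.6]
finger_gap: 0.204
gripper_force: 31.2
```

```bash
python3 -c "
from h import *
st()"
```

```text
t 10.35 tcp [0.6123 0.188  0.1338] yyaw -6.94 z [-0.     0.001 -1.   ] F [-0.5  1.   4.6] M [ 0.15  0.05 -0.02] gap 0.204 gf 31.2 q [0.12 0.66 1.48 0.   1.   0.24]
```

Dial on 0 as intended, so next is right to 2 (tool yaw −67.1, a 60.1° turn), then dwell.

Request:
move_arm([
  {"dx": 0, "dy": 0, "dz": 0, "rx": 0, "ry": 0, "rz": -0.2},
  {"dx": 0, "dy": 0, "dz": 0, "rx": 0, "ry": 0, "rz": -0.2},
  {"dx": 0, "dy": 0, "dz": 0, "rx": 0, "ry": 0, "rz": -0.2},
  {"dx": 0, "dy": 0, "dz": 0, "rx": 0, "ry": 0, "rz": -0.2},
  {"dx": 0, "dy": 0, "dz": 0, "rx": 0, "ry": 0, "rz": -0.2},
  {"dx": 0, "dy": 0, "dz": 0, "rx": 0, "ry": 0, "rz": -0.2},
  {"dx": 0, "dy": 0, "dz": 0, "rx": 0, "ry": 0, "rz": -0.2},
  {"dx": 0, "dy": 0, "dz": 0, "rx": 0, "ry": 0, "rz": -0.2},
  {"dx": 0, "dy": 0, "dz": 0, "rx": 0, "ry": 0, "rz": -0.2},
  {"dx": 0, "dy": 0, "dz": 0, "rx": 0, "ry": 0, "rz": -0.2},
])

```text
t: 11.6
tcp_pos: [0.6134, 0.1873, 0.1338]
tool_rot: [0.98, 0.198, 0.001, 0.0]
force: [1.7, -0.9, 4.2]
finger_gap: 0.208
gripper_force: 31.0
```

Request:
move_arm([
  {"dx": 0, "dy": 0, "dz": 0, "rx": 0, "ry": 0, "rz": 0},
  {"dx": 0, "dy": 0, "dz": 0, "rx": 0, "ry": 0, "rz": 0},
  {"dx": 0, "dy": 0, "dz": 0, "rx": 0, "ry": 0, "rz": 0},
  {"dx": 0, "dy": 0, "dz": 0, "rx": 0, "ry": 0, "rz": 0},
  {"dx": 0, "dy": 0, "dz": 0, "rx": 0, "ry": 0, "rz": 0},
  {"dx": 0, "dy": 0, "dz": 0, "rx": 0, "ry": 0, "rz": 0},
  {"dx": 0, "dy": 0, "dz": 0, "rx": 0, "ry": 0, "rz": 0},
  {"dx": 0, "dy": 0, "dz": 0, "rx": 0, "ry": 0, "rz": 0},
  {"dx": 0, "dy": 0, "dz": 0, "rx": 0, "ry": 0, "rz": 0},
  {"dx": 0, "dy": 0, "dz": 0, "rx": 0, "ry": 0, "rz": 0},
])

```text
t: 12.85
tcp_pos: [0.6134, 0.1873, 0.1338]
tool_rot: [0.98, 0.201, 0.001, 0.0]
force: [3.6, -2.8, 5.1]
finger_gap: 0.211
gripper_force: 31.1
```

```bash
python3 -c "
from h import *
st()"
```

```text
t 12.85 tcp [0.6134 0.1873 0.1338] yyaw -66.82 z [ 0.002 -0.    -1.   ] F [ 3.6 -2.8  5.1] M [-0.31 -0.51 -0.  ] gap 0.211 gf 31.1 q [ 0.12  0.66  1.48 -0.    1.    1.29]
```

Request:
move_arm([
  {"dx": 0, "dy": 0, "dz": 0, "rx": 0, "ry": 0, "rz": 0},
  {"dx": 0, "dy": 0, "dz": 0, "rx": 0, "ry": 0, "rz": 0},
  {"dx": 0, "dy": 0, "dz": 0, "rx": 0, "ry": 0, "rz": 0},
  {"dx": 0, "dy": 0, "dz": 0, "rx": 0, "ry": 0, "rz": 0},
  {"dx": 0, "dy": 0, "dz": 0, "rx": 0, "ry": 0, "rz": 0},
  {"dx": 0, "dy": 0, "dz": 0.5, "rx": 0, "ry": 0, "rz": 0},
  {"dx": 0, "dy": 0, "dz": 0.8, "rx": 0, "ry": 0, "rz": 0},
  {"dx": 0, "dy": 0, "dz": 0.9, "rx": 0, "ry": 0, "rz": 0},
  {"dx": 0, "dy": 0, "dz": 0.9, "rx": 0, "ry": 0, "rz": 0},
  {"dx": 0, "dy": 0, "dz": 0.5, "rx": 0, "ry": 0, "rz": 0},
], claw=100)

```text
t: 14.1
tcp_pos: [0.6132, 0.1876, 0.2257]
tool_rot: [0.98, 0.201, 0.002, 0.0]
force: [0.4, -0.3, 0.1]
finger_gap: 0.997
gripper_force: 0.0
```

Request:
move_arm([
  {"dx": -0.1, "dy": -0.77, "dz": 0, "rx": 0, "ry": 0, "rz": -0.101},
  {"dx": -0.1, "dy": -0.77, "dz": 0, "rx": 0, "ry": 0, "rz": -0.101},
  {"dx": -0.1, "dy": -0.77, "dz": 0, "rx": 0, "ry": 0, "rz": -0.101},
  {"dx": -0.1, "dy": -0.77, "dz": 0, "rx": 0, "ry": 0, "rz": -0.101},
  {"dx": -0.1, "dy": -0.77, "dz": 0, "rx": 0, "ry": 0, "rz": -0.101},
  {"dx": -0.1, "dy": -0.77, "dz": 0, "rx": 0, "ry": 0, "rz": -0.101},
  {"dx": -0.1, "dy": -0.77, "dz": 0, "rx": 0, "ry": 0, "rz": -0.101},
  {"dx": -0.1, "dy": -0.77, "dz": 0, "rx": 0, "ry": 0, "rz": -0.101},
  {"dx": -0.1, "dy": -0.77, "dz": 0, "rx": 0, "ry": 0, "rz": -0.101},
  {"dx": -0.1, "dy": -0.77, "dz": 0, "rx": 0, "ry": 0, "rz": -0.101},
], claw=31)

```text
t: 15.35
tcp_pos: [0.5873, -0.0062, 0.2233]
tool_rot: [0.998, -0.064, 0.0, 0.0]
force: [-0.6, -0.2, 1.0]
finger_gap: 0.308
gripper_force: 0.0
```

```bash
python3 -c "
from h import *
cams.snapshot('top');cams.snapshot('top');st()
a=cams.snapshot('top');b=cams.snapshot('side');print()
A=cv2.resize(a[125:215,215:335,::-1],None,fx=5,fy=5,interpolation=cv2.INTER_CUBIC)
B=cv2.resize(b[130:230,300:390,::-1],None,fx=4.5,fy=4.5,interpolation=cv2.INTER_CUBIC)
B=cv2.resize(B[:,50:250],(200,450));cv2.imwrite('pics/c4.png',np.hstack([A,B]))"
```

```text
t 15.45 tcp [ 0.5874 -0.0072  0.2233] yyaw -97.36 z [ 0.    -0.001 -1.   ] F [ 0.7 -0.2  0.2] M [-0.02 -0.07  0.03] gap 0.312 gf 0.0 q [-0.2   0.49  1.54 -0.    1.12  1.5 ]
```

View pics/c4.png

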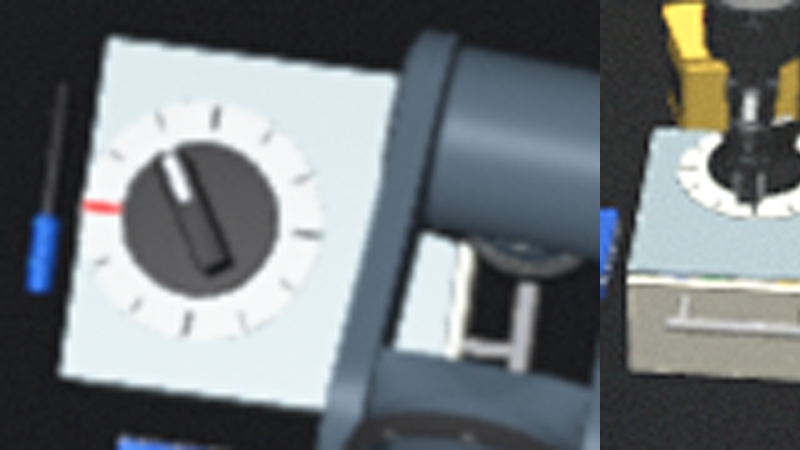

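The pointer now lies on mark 2, in line from (205,222) to (161,115). I'll descend onto the handle.

Request:
move_arm([
  {"dx": 0.04, "dy": 0.04, "dz": -0.6, "rx": 0, "ry": 0, "rz": 0.01},
  {"dx": 0, "dy": 0, "dz": -0.6, "rx": 0, "ry": 0, "rz": 0},
  {"dx": 0, "dy": 0, "dz": -0.6, "rx": 0, "ry": 0, "rz": 0},
  {"dx": 0, "dy": 0, "dz": -0.6, "rx": 0, "ry": 0, "rz": 0},
  {"dx": 0, "dy": 0, "dz": -0.6, "rx": 0, "ry": 0, "rz": 0},
  {"dx": 0, "dy": 0, "dz": -0.6, "rx": 0, "ry": 0, "rz": 0},
  {"dx": 0, "dy": 0, "dz": -0.6, "rx": 0, "ry": 0, "rz": 0},
  {"dx": 0, "dy": 0, "dz": -0.4, "rx": 0, "ry": 0, "rz": 0},
  {"dx": 0, "dy": 0, "dz": -0.2, "rx": 0, "ry": 0, "rz": 0},
  {"dx": 0, "dy": 0, "dz": 0, "rx": 0, "ry": 0, "rz": 0},
])

```text
t: 16.8
tcp_pos: [0.5884, -0.004, 0.1031]
tool_rot: [0.998, -0.06, -0.0, -0.0]
force: [0.6, 0.2, 0.6]
finger_gap: 0.31
gripper_force: 0.0
```

```bash
python3 -c "
from h import *
st()
b=cams.snapshot('side')
cv2.imwrite('pics/s5.png',cv2.resize(b[130:230,300:400,::-1],None,fx=6,fy=6,interpolation=cv2.INTER_CUBIC))"
```

```text
t 16.8 tcp [ 0.5884 -0.004   0.1031] yyaw -96.85 z [-0.  0. -1.] F [0.6 0.2 0.6] M [ 0.05 -0.01 -0.02] gap 0.31 gf 0.0 q [-0.2   0.65  1.63  0.    0.86  1.49]
```

View pics/s5.png

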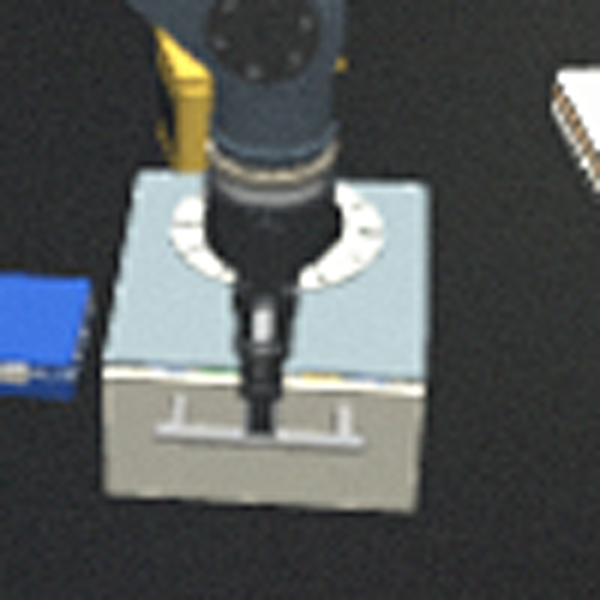

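The front fingertip sits at (262,432), centred on the handle bar and just above it. I'll shift 2 mm, finish the descent and grip.

Request:
move_arm([
  {"dx": 0, "dy": -0.08, "dz": 0, "rx": 0, "ry": 0, "rz": 0},
  {"dx": 0, "dy": 0, "dz": -0.2, "rx": 0, "ry": 0, "rz": 0},
  {"dx": 0, "dy": 0, "dz": -0.2, "rx": 0, "ry": 0, "rz": 0},
  {"dx": 0, "dy": 0, "dz": -0.2, "rx": 0, "ry": 0, "rz": 0},
  {"dx": 0, "dy": 0, "dz": -0.2, "rx": 0, "ry": 0, "rz": 0},
  {"dx": 0, "dy": 0, "dz": -0.2, "rx": 0, "ry": 0, "rz": 0},
  {"dx": 0, "dy": 0, "dz": -0.2, "rx": 0, "ry": 0, "rz": 0},
  {"dx": 0, "dy": 0, "dz": 0, "rx": 0, "ry": 0, "rz": 0},
  {"dx": 0, "dy": 0, "dz": 0, "rx": 0, "ry": 0, "rz": 0},
  {"dx": 0, "dy": 0, "dz": 0, "rx": 0, "ry": 0, "rz": 0},
])

```text
t: 18.1
tcp_pos: [0.5886, -0.006, 0.0735]
tool_rot: [0.998, -0.06, 0.0, 0.0]
force: [1.1, 0.1, 0.3]
finger_gap: 0.309
gripper_force: 0.0
```

Request:
move_arm([
  {"dx": 0, "dy": 0, "dz": 0, "rx": 0, "ry": 0, "rz": 0},
  {"dx": 0, "dy": 0, "dz": 0, "rx": 0, "ry": 0, "rz": 0},
  {"dx": 0, "dy": 0, "dz": 0, "rx": 0, "ry": 0, "rz": 0},
  {"dx": 0, "dy": 0, "dz": 0, "rx": 0, "ry": 0, "rz": 0},
  {"dx": 0, "dy": 0, "dz": 0, "rx": 0, "ry": 0, "rz": 0},
  {"dx": 0, "dy": 0, "dz": 0, "rx": 0, "ry": 0, "rz": 0},
  {"dx": 0, "dy": 0, "dz": 0, "rx": 0, "ry": 0, "rz": 0},
  {"dx": 0, "dy": 0, "dz": 0, "rx": 0, "ry": 0, "rz": 0},
  {"dx": 0, "dy": 0, "dz": 0, "rx": 0, "ry": 0, "rz": 0},
  {"dx": 0, "dy": 0, "dz": 0, "rx": 0, "ry": 0, "rz": 0},
], claw=0, newtons=40)

```text
t: 19.35
tcp_pos: [0.5886, -0.0059, 0.0736]
tool_rot: [0.998, -0.06, 0.0, -0.0]
force: [-0.9, 0.9, 5.6]
finger_gap: 0.108
gripper_force: 39.3
```

```bash
python3 -c "
from h import *
st()"
```

```text
t 19.35 tcp [ 0.5886 -0.0059  0.0736] yyaw -96.85 z [ 0.  0. -1.] F [-0.9  0.9  5.6] M [ 0.18  0.06 -0.13] gap 0.108 gf 39.3 q [-0.2   0.7   1.65  0.    0.8   1.49]
```

Request:
move_arm([
  {"dx": -0.025, "dy": -0.2, "dz": 0, "rx": 0, "ry": 0, "rz": 0},
  {"dx": -0.025, "dy": -0.2, "dz": 0, "rx": 0, "ry": 0, "rz": 0},
  {"dx": -0.025, "dy": -0.2, "dz": 0, "rx": 0, "ry": 0, "rz": 0},
  {"dx": -0.025, "dy": -0.2, "dz": 0, "rx": 0, "ry": 0, "rz": 0},
  {"dx": -0.025, "dy": -0.2, "dz": 0, "rx": 0, "ry": 0, "rz": 0},
  {"dx": -0.025, "dy": -0.2, "dz": 0, "rx": 0, "ry": 0, "rz": 0},
  {"dx": -0.025, "dy": -0.2, "dz": 0, "rx": 0, "ry": 0, "rz": 0},
  {"dx": -0.025, "dy": -0.2, "dz": 0, "rx": 0, "ry": 0, "rz": 0},
  {"dx": -0.025, "dy": -0.2, "dz": 0, "rx": 0, "ry": 0, "rz": 0},
  {"dx": -0.025, "dy": -0.2, "dz": 0, "rx": 0, "ry": 0, "rz": 0},
])

```text
t: 20.6
tcp_pos: [0.5821, -0.0558, 0.0736]
tool_rot: [0.998, -0.06, -0.0, -0.0]
force: [-0.2, 2.4, 5.8]
finger_gap: 0.108
gripper_force: 39.4
```

The drawer slides freely, with 2.4 N of drag and 50 mm out so far. I'll pull the rest.

Request:
move_arm([
  {"dx": -0.025, "dy": -0.2, "dz": 0, "rx": 0, "ry": 0, "rz": 0},
  {"dx": -0.025, "dy": -0.2, "dz": 0, "rx": 0, "ry": 0, "rz": 0},
  {"dx": -0.025, "dy": -0.2, "dz": 0, "rx": 0, "ry": 0, "rz": 0},
  {"dx": -0.025, "dy": -0.2, "dz": 0, "rx": 0, "ry": 0, "rz": 0},
  {"dx": -0.025, "dy": -0.2, "dz": 0, "rx": 0, "ry": 0, "rz": 0},
  {"dx": -0.025, "dy": -0.2, "dz": 0, "rx": 0, "ry": 0, "rz": 0},
  {"dx": -0.025, "dy": -0.2, "dz": 0, "rx": 0, "ry": 0, "rz": 0},
  {"dx": -0.025, "dy": -0.2, "dz": 0, "rx": 0, "ry": 0, "rz": 0},
  {"dx": -0.025, "dy": -0.2, "dz": 0, "rx": 0, "ry": 0, "rz": 0},
  {"dx": -0.01, "dy": -0.08, "dz": 0, "rx": 0, "ry": 0, "rz": 0},
])

```text
t: 21.85
tcp_pos: [0.576, -0.1029, 0.0736]
tool_rot: [0.998, -0.06, -0.0, -0.0]
force: [-0.2, 2.2, 6.3]
finger_gap: 0.113
gripper_force: 39.4
```

Request:
move_arm([
  {"dx": -0.01, "dy": -0.08, "dz": 0, "rx": 0, "ry": 0, "rz": 0},
  {"dx": 0, "dy": 0, "dz": 0, "rx": 0, "ry": 0, "rz": 0},
  {"dx": 0, "dy": 0, "dz": 0, "rx": 0, "ry": 0, "rz": 0},
  {"dx": 0, "dy": 0, "dz": 0, "rx": 0, "ry": 0, "rz": 0},
  {"dx": 0, "dy": 0, "dz": 0, "rx": 0, "ry": 0, "rz": 0},
  {"dx": 0, "dy": 0, "dz": 0, "rx": 0, "ry": 0, "rz": 0},
  {"dx": 0, "dy": 0, "dz": 0, "rx": 0, "ry": 0, "rz": 0},
  {"dx": 0, "dy": 0, "dz": 0, "rx": 0, "ry": 0, "rz": 0},
  {"dx": 0, "dy": 0, "dz": 0, "rx": 0, "ry": 0, "rz": 0},
  {"dx": 0, "dy": 0, "dz": 0, "rx": 0, "ry": 0, "rz": 0},
])

```text
t: 23.1
tcp_pos: [0.5758, -0.1042, 0.0736]
tool_rot: [0.998, -0.06, -0.0, -0.001]
force: [-0.2, 3.3, 5.1]
finger_gap: 0.114
gripper_force: 39.5
```

The handle has travelled about 99 mm. I'll open to 31 % so the rear finger clears the drawer face, then lift away.

Request:
move_arm([
  {"dx": 0, "dy": 0, "dz": 0, "rx": 0, "ry": 0, "rz": 0},
  {"dx": 0, "dy": 0, "dz": 0, "rx": 0, "ry": 0, "rz": 0},
  {"dx": 0, "dy": 0, "dz": 0, "rx": 0, "ry": 0, "rz": 0},
  {"dx": 0, "dy": 0, "dz": 0, "rx": 0, "ry": 0, "rz": 0},
  {"dx": 0, "dy": 0, "dz": 0, "rx": 0, "ry": 0, "rz": 0},
  {"dx": 0, "dy": 0, "dz": 0.2, "rx": 0, "ry": 0, "rz": 0},
  {"dx": 0, "dy": 0, "dz": 0.4, "rx": 0, "ry": 0, "rz": 0},
  {"dx": 0, "dy": 0, "dz": 0.6, "rx": 0, "ry": 0, "rz": 0},
  {"dx": 0, "dy": 0, "dz": 0.8, "rx": 0, "ry": 0, "rz": 0},
  {"dx": 0, "dy": 0, "dz": 0.8, "rx": 0, "ry": 0, "rz": 0},
], claw=31)

```text
t: 24.35
tcp_pos: [0.5763, -0.1051, 0.1451]
tool_rot: [0.998, -0.06, 0.001, 0.0]
force: [-0.3, -0.3, -0.4]
finger_gap: 0.311
gripper_force: 0.0
```

Request:
move_arm([
  {"dx": -0.4, "dy": -0.6, "dz": 0.6, "rx": 0, "ry": 0, "rz": 0},
  {"dx": -0.4, "dy": -0.6, "dz": 0.6, "rx": 0, "ry": 0, "rz": 0},
  {"dx": -0.4, "dy": -0.6, "dz": 0.6, "rx": 0, "ry": 0, "rz": 0},
  {"dx": -0.4, "dy": -0.6, "dz": 0.6, "rx": 0, "ry": 0, "rz": 0},
  {"dx": -0.4, "dy": -0.6, "dz": 0.6, "rx": 0, "ry": 0, "rz": 0},
  {"dx": -0.4, "dy": -0.6, "dz": 0.6, "rx": 0, "ry": 0, "rz": 0},
  {"dx": -0.4, "dy": -0.6, "dz": 0, "rx": 0, "ry": 0, "rz": 0},
  {"dx": 0, "dy": 0, "dz": 0, "rx": 0, "ry": 0, "rz": 0},
  {"dx": 0, "dy": 0, "dz": 0, "rx": 0, "ry": 0, "rz": 0},
  {"dx": 0, "dy": 0, "dz": 0, "rx": 0, "ry": 0, "rz": 0},
])

```text
t: 25.6
tcp_pos: [0.5061, -0.2093, 0.2327]
tool_rot: [0.998, -0.059, -0.001, -0.0]
force: [-0.5, 0.1, 0.2]
finger_gap: 0.309
gripper_force: 0.0
```

```bash
python3 -c "
from h import *
st()
a=cams.snapshot('top')
cv2.imwrite('pics/t6.png',cv2.resize(a[120:280,130:380,::-1],None,fx=3.2,fy=3.2,interpolation=cv2.INTER_CUBIC))"
```

```text
t 25.6 tcp [ 0.5061 -0.2093  0.2327] yyaw -96.8 z [-0.001  0.001 -1.   ] F [-0.5  0.1  0.2] M [ 0.   -0.01  0.04] gap 0.309 gf 0.0 q [-0.6   0.42  1.63  0.    1.1   1.09]
```

View pics/t6.png

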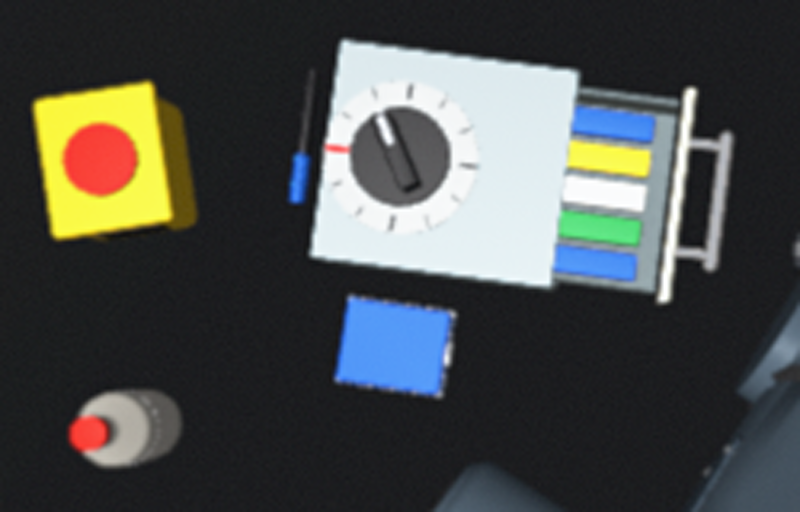

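The drawer is fully out with its handle at (719,200), and the pointer is still on mark 2 at (378,95). The bystanders are in place and the arm is clear, so I'll hand in.

```bash
python3 -c "
from station import order
print(order.sign_off())"
```

```text
the job is handed in; nothing more can be done
None
```

The dial was turned to 3, then 0, then 2 and left on 2, the drawer is about 99 mm out and released, the bystanders in the last picture look unmoved, and the job is handed in (the hand-in gave no verdict).

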